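Depth-check the inlet tube of a used-tip collector with a gauge rod

TASK

Take the gauge rod out of its cradle and push it down the collector's slanting inlet tube until its collar stops on the tube's mouth, to show that the tube is clear, then draw it all the way out again. Present the tip for reading: finish still holding the rod in the gripper, level and with its marked side up, the tip about 10 cm above the middle of the white reading tile. Do not put the rod down or let go, and leave the cup, dropper bottle and canister round the work where they are.

Things in the scene. Friction and masses are not known exactly. Their poses are not given: they have to be found in the camera images.
- gauge_rod: Loose metal gauge rod, 236 mm, 0.09 kg. Origin: middle of the handle, on the axis; +x to the tip, +z the marked side (fine cross lines near the tip, dark inlay on the handle). Handle x -55 to 55 mm, flat-sided, 12 wide (y), 20 tall (z): grip at the origin across y. Collar disc 32 mm wide, x 65 to 71; then a 7 mm rod to the tip at x = 181. Lies level in the cradle, marks up, origin 65 mm above the worktop.
- rod_tip (a point): End of the gauge rod, on its axis, 181 mm from the rod's origin along the rod's +x.
- rod_collar (a point): Centre of the collar's front face (towards the tip), 71 mm from the rod's origin along the rod's +x; this face stops on the tube's mouth.
- cradle: Fixed grey cradle; origin on the worktop under the rod's origin, same yaw. Base x -67 to 153 mm, 50 wide, 12 high. Open-topped seat (68 high, 30 wide, x -55 to -37) holds the handle's rear, open-topped fork (74 high, 28 wide, x 119 to 131) the rod; between them the handle's sides are free. The rod lifts straight up.
- collector: Fixed white used-tip collector box, 120 x 100 mm, 102 mm high with its grey lid (cheeks beside the tube rise to 122 mm). Origin: centre of the underside, on the worktop. The inlet tube leans out over its -x side; +x is the horizontal direction in which a rod goes in.
- inlet_tube: Fixed aluminium inlet tube. Origin: centre of its mouth, 90 mm from the collector's origin along its -x, 145 mm above the worktop. +x points into the tube along its axis, 40 degrees below horizontal, above the collector's +x; +y level. 100 mm long, 21 mm thick, bore 13 mm; funnel mouth 23 mm wide inside, 31 outside, narrowing to the bore over 14 mm. Empty box below.
- tube_full_depth (a point): Point on the tube's axis 110 mm down from the mouth: the rod's tip is here when the collar stops on the mouth.
- reading_tile: Fixed flat white ceramic tile, 120 (x) x 90 (y) x 6 mm, lying on the worktop. Origin: centre of its underside; top at z = 6 mm.
- specimen_cup_1: Bystander: white screw-lid specimen cup, 55 mm wide, 47 mm high, standing to the left of the cradle. Origin: centre of its underside.
- dropper_1: Bystander: dropper bottle, 28 mm wide, 62 mm high, standing behind the tile. Origin: centre of its underside.
- strip_canister_1: Bystander: strip canister, 49 mm wide, 98 mm high, standing behind the tile. Origin: centre of its underside.

How it is judged:
By the outcome, as a careful person would: the job done as asked, in the order asked, and still so for the second after the job is handed in, while the arm keeps its last pose, push and grip.
It also fails if it takes over 50 s, if anything falls off the work surface, if the arm or the gripper's body presses on something with over 40 N, if the wrist force passes 120 N, or if a joint passes its speed limit or range.

ROBOT

A 7-joint arm with a two-finger parallel gripper is mounted at the origin on a cart in front of the work surface, level with it; the furniture and walls round the work are solid. World frame = base frame: x ahead of the robot, y to its left, z up, the work surface at z = 0. Lengths are in mm, angles in rad, forces in N, time in s.
With the tool pointing down it reaches from about 350 to 900 mm from the base axis. Payload 7.2 kg.
Tool frame: the origin (TCP) lies on the centre line of the jaws, within the pads' length; the fingertips stand 22 mm ahead of it and the grasp point (between the pads) lies 3 mm ahead of it (env.finger_overhang is the distance from the TCP to the fingertips, in mm); x points along the fingers, y is the direction in which the jaws open and shut, and the axes are right-handed (so a half turn about x gives the same grasp; the last joint's range is limited). The gripper opens to 85 mm and grips with 20 to 120 N. Pads are 22 mm wide; open, the fingers measure 114 mm over their backs; the gripper's body (76 mm by 85 mm) begins 54 mm behind the grasp point. The pads swing forward as they close: fully open they stand 13 mm farther back than shut.
Start: joints at [1.122, 0.411, -0.013, 1.596, 0.006, 1.134, -0.082], TCP at [232.278, -580.237, 253.297] pointing down, gripper open.
Joint ranges: [-2.95, 2.95], [-0.29, 1.99], [-1.47, 1.44], [0.14, 2.54], [-1.03, 4.17], [0.13, 1.85], [-2.86, 2.86]. Speed limits (rad/s): [2.39, 2.39, 3.01, 3.01, 3.14, 3.14, 3.14].

INTERFACE

Orientations are given as a unit quaternion [w, x, y, z].
In Python, from bench import env gives the robot as it stands.
- The arm moves only by the tool play_rows, never from a script. Its argument "steps" is a list that holds one entry, the list of rows, each a list of 7 numbers: the opening, from -1 (shut) to 1 (fully open), then the shift along the tool's x, y, z in cm, then the turn, a rotation vector about the tool's x, y, z in degrees. A call has exactly 5 rows; each row is the pose to reach, as a shift and turn from the pose commanded when the call began, along the tool's axes at that moment; what a row does not reach only later rows make up. A row lasts 1/8 s, in which the tool goes at most 62.5 mm and 10.7 degrees, less where a joint would pass 70% of its speed; a pose out of reach is approached as far as the arm can. A call with a gripper value outside its range is refused whole. The fingers move at their own pace and stop on an object; "grip_force" is the grip in N (left out, the last holds). Time passes only in rows, so rows that repeat a pose let the fingers close, or fill a call up. It gives the time, the measured TCP pose, the force and the opening at its end, in the units of the state.
- env.sense(): the state, without advancing time (a new reading comes with each control period).
- env.read_camera(name): name is "scene" or "top"; returns (picture, depth): 384x512x3 uint8, blue, green, red; 384x512 float32, mm along the optical axis (not along the pixel's ray), 0 where there is no reading.
- env.camera_info(name): a dict with "fov_y" (degrees; the focal length in pixels is half the picture's height over the tangent of half this angle, whatever the lens; pixels are square), "cx", "cy" (the principal point, pixels), "R" (3x3) and "t" (3): a world point X has camera coordinates R X + t. Camera axes: x right, y down, z forward; pixel columns grow to the right and rows downward; lengths in mm; the calibration is good to about 2 mm. A picture is of the moment at which its call begins. camera_info takes no time and is no camera call.
- env.finish_job(): hands the job in, once; it reports no verdict.
The state is a dict: "time_s": time; "joint_positions": joint angles; "dq": joint speeds; "joint_torque": joint torques, N m; "tcp_pos": TCP position; "eef_rot": TCP orientation; "wrist_force": force on the tool from outside, world axes, zero at the start; "torque": the same for the moment, N m; "gripper_width": opening from 0.0 (shut) to 1.0 (fully open).
Only numpy, scipy, OpenCV 4.12 (cv2) and the standard library are available. Lean on these libraries where they do the work, as an engineer would, in place of code of your own. Each camera call takes 0.05 s, during which the arm holds its last target.

## Working session

There is one attempt and no reset: what is moved stays moved. The work goes in short steps, Python scripts to look and compute and a tool call to move; the robot and the scene stay as the last step left them, time stands still between calls to the robot, and variables do not carry over. Pictures are saved under pics/ and viewed, and the job is handed in when it is done.

Besides the shell and the picture viewer there is one more tool, called after "Emit:" as name(argument=value, ...), one argument or row to a line, values as JSON. play_rows: Moves the arm, as the interface text tells. Its arguments: {"type":"object","properties":{"steps":{"type":"array","items":{"type":"array","items":{"type":"array","items":{"type":"number"}}}},"grip_force":{"type":"number"}},"required":["steps"]}

```bash
ls; mkdir -p pics
python3 - <<'E'
from bench import env
import cv2,numpy as np
for n in("scene","top"):
    im,d=env.read_camera(n); cv2.imwrite(f"pics/{n}0.png",im); np.save(f"{n}0.npy",d); 
    print(n,env.camera_info(n))
print(env.sense()); print(env.finger_overhang)
E
```

```text
pics
scene {'fov_y': 55.450555885423505, 'cx': 249.6511483026922, 'cy': 196.41970623029835, 'R': array([[ 0.99674984, -0.07973539, -0.01149037],
       [-0.04885754, -0.48492202, -0.8731916 ],
       [ 0.06405234,  0.87091498, -0.48724162]]), 't': array([-589.24669385,  106.6466119 , 1049.76493503])}
top {'fov_y': 54.4794913991706, 'cx': 253.80317665889757, 'cy': 193.6958853772306, 'R': array([[-0.13609165, -0.99069402, -0.00210133],
       [-0.96783498,  0.13340394, -0.21330457],
       [ 0.21159989, -0.02699523, -0.97698349]]), 't': array([ 15.88996597, 599.58771563, 923.93567614])}
{'time_s': 0.1, 'joint_positions': array([ 1.12180188,  0.41181145, -0.01274914,  1.59697989,  0.00556919,
        1.13431441, -0.08219705]), 'dq': array([-0.00034867, -0.00202723, -0.00232003, -0.00120371,  0.00014228,
        0.00136481, -0.00066473]), 'joint_torque': array([ 2.77409192e-03, -6.01823759e+01,  6.84270132e-01, -3.00087476e+01,
        1.39913207e-02,  6.44215965e-03, -4.80429128e-05]), 'tcp_pos': array([ 232.12049921, -579.83317571,  252.53421505]), 'eef_rot': array([-0.1333273 , -0.69420495, -0.13434457,  0.69444572]), 'wrist_force': array([0.30732755, 0.58144058, 0.47505726]), 'torque': array([-0.00517253, -0.00477659,  0.00036799]), 'gripper_width': 1.0003910956625337}
22.0
```

View pics/scene0.png

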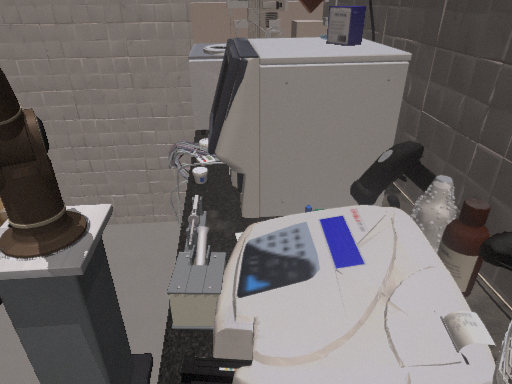

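View pics/top0.png

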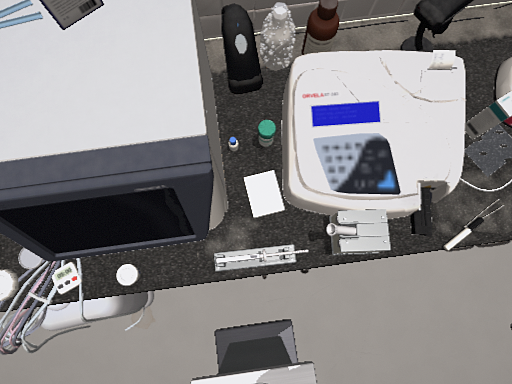

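```bash
cat > h.py <<'E'
from bench import env
import cv2,numpy as np
from scipy.spatial.transform import Rotation as Rn
def cam(n):
    i=env.camera_info(n); f=192/np.tan(np.radians(i['fov_y']/2)); return f,i['cx'],i['cy'],np.array(i['R']),np.array(i['t'])
def proj(n,X):
    f,cx,cy,R,t=cam(n); p=np.atleast_2d(X)@R.T+t; return np.c_[p[:,0]/p[:,2]*f+cx,p[:,1]/p[:,2]*f+cy]
def ray(n,u,v):
    f,cx,cy,R,t=cam(n); return -R.T@t, R.T@np.array([(u-cx)/f,(v-cy)/f,1])
def onz(n,u,v,z):
    c,d=ray(n,u,v); return c+d*(z-c[2])/d[2]
def dep(n,D,u,v):
    c,d=ray(n,u,v); return c+d*D[int(round(v)),int(round(u))]
def crop(im,x0,y0,x1,y1,s,fn):
    cv2.imwrite(fn,cv2.resize(im[y0:y1,x0:x1],None,fx=s,fy=s,interpolation=cv2.INTER_CUBIC))
E
python3 - <<'E'
from h import *
t=cv2.imread('pics/top0.png');s=cv2.imread('pics/scene0.png')
crop(t,200,160,400,290,4,'pics/t1.png'); crop(s,160,180,260,340,3.7,'pics/s1.png')
D=np.load('top0.npy')
for p in [(0,0,0),(232,-580,253)]: print(proj('top',p),proj('scene',p))
for u,v in [(265,194),(233,144),(266,134),(127,274),(265,128),(375,220),(255,265)]: print(u,v,dep('top',D,u,v).round(1))
E
```

```text
[[260.21730524 435.72489365]] [[ 44.59542048 233.53234318]]
[[534.65470225 316.27423296]] [[-13.86199587 326.76796008]]
265 194 [603.4 -98.6   7.4]
233 144 [747.1 -28.5  49.6]
266 134 [ 744.6 -119.1   99.1]
127 274 [434.6 286.9  45.8]
265 128 [ 760.7 -118.6  101.6]
375 220 [ 479.8 -357.2  101. ]
255 265 [413.2 -44.    7.9]
```

View pics/t1.png

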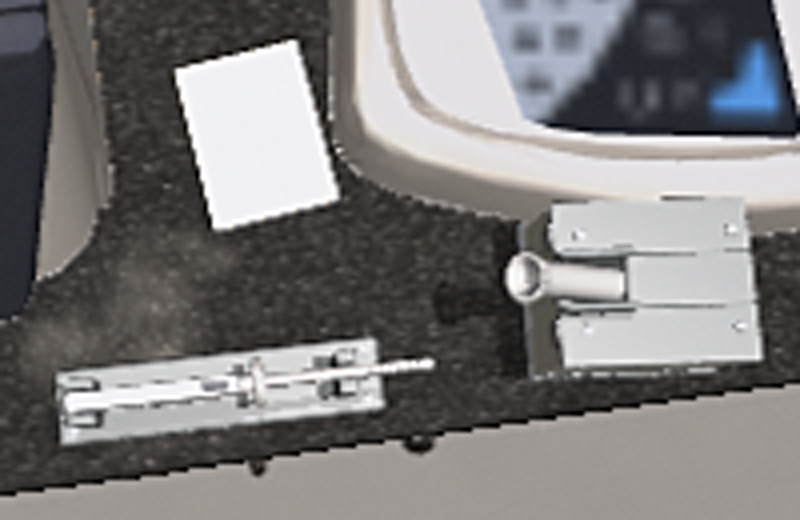

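View pics/s1.png

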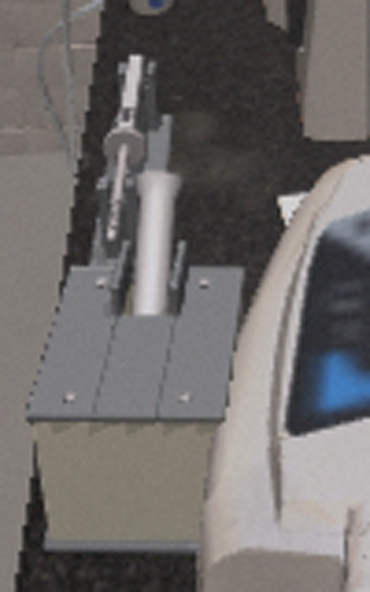

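Run:
```python
from h import *
D=np.load('top0.npy')
f,cx,cy,R,t=cam('top')
v,u=np.mgrid[0:384,0:512]; P=np.stack([(u-cx)/f*D,(v-cy)/f*D,D],-1); W=(P-t)@R
np.save('W.npy',W)
def reg(x0,y0,x1,y1):
    m=np.zeros((384,512),bool); m[y0:y1,x0:x1]=1; return m&(D>0)
z=W[...,2]
m=reg(205,238,320,275)&(z>58)&(z<85)
np.set_printoptions(suppress=True,precision=1)
p=W[m]; print(len(p)); vx,vy,x0,y0=cv2.fitLine(p[:,:2].astype(np.float32),cv2.DIST_HUBER,0,.01,.01).ravel()
print('yaw',np.degrees(np.arctan2(vy,vx)),x0,y0)
s=(p[:,0]-x0)*vx+(p[:,1]-y0)*vy; o=np.argsort(s); print(np.c_[p[o],s[o]][::6])
# base
m=reg(205,238,320,275)&(z>5)&(z<20); mm=m.astype(np.uint8)
p=W[m][:,:2].astype(np.float32); print('base',cv2.minAreaRect(p))
# lid
m=reg(320,190,400,262)&(z>96)&(z<108); p=W[m][:,:2].astype(np.float32); print('lid',cv2.minAreaRect(p), np.median(z[m]))
# tile
im=cv2.imread('pics/top0.png'); m=reg(235,165,290,222)&(im.min(2)>200)&(z<20); p=W[m][:,:2].astype(np.float32); print('tile',cv2.minAreaRect(p),np.median(z[m]))
# tube
m=reg(320,205,362,245)&(z>112); p=W[m]; print(len(p))
for r in range(218,242,2): print(r, W[r,322:360:2,2])
print('instr heights',[W[a,b].round() for a,b in((200,300),(150,330),(205,320),(210,300),(180,290),(215,215),(200,222),(170,205),(240,195),(90,200))])
```

```text
470
yaw 88.63806 433.7151 -56.338837
[[ 433.4 -181.2   67.  -124.8]
 [ 434.  -175.7   69.4 -119.4]
 [ 429.7 -169.9   69.3 -113.6]
 [ 428.  -164.5   68.6 -108.3]
 [ 428.8 -159.8   66.  -103.5]
 [ 429.4 -154.5   68.   -98.2]
 [ 430.6 -147.2   65.2  -90.9]
 [ 433.5 -142.    69.6  -85.7]
 [ 431.7 -136.5   70.   -80.2]
 [ 439.8 -132.5   71.9  -76. ]
 [ 445.1 -130.6   73.1  -74. ]
 [ 419.8 -129.2   74.1  -73.1]
 [ 425.1 -127.4   74.7  -71.2]
 [ 437.9 -126.9   73.5  -70.4]
 [ 425.4 -124.8   75.8  -68.6]
 [ 440.6 -124.5   76.2  -68. ]
 [ 436.8 -122.6   60.7  -66.1]
 [ 438.5 -121.7   75.8  -65.2]
 [ 444.5 -120.9   64.2  -64.3]
 [ 432.  -116.    69.6  -59.7]
 [ 432.8 -111.    68.2  -54.7]
 [ 433.4 -105.9   69.6  -49.5]
 [ 434.5  -98.3   69.6  -42. ]
 [ 435.1  -93.2   70.1  -36.9]
 [ 436.1  -88.5   64.9  -32.1]
 [ 436.7  -83.3   67.3  -26.9]
 [ 432.2  -77.4   69.9  -21.1]
 [ 430.   -71.7   79.6  -15.4]
 [ 420.4  -70.5   72.6  -14.4]
 [ 432.7  -69.4   82.2  -13.1]
 [ 423.   -68.1   79.2  -12. ]
 [ 435.6  -67.4   79.7  -11. ]
 [ 436.3  -65.1   72.    -8.7]
 [ 434.1  -62.1   74.5   -5.8]
 [ 432.1 
[... 2809 characters left out ...]
7 107.4 103.4  97.6  95.6  99.3 105.8]
236 [ -1.2   1.3   0.5   1.3   2.6   9.7  35.8  60.9  80.3 114.3 122.6 124.
 123.1 123.3 124.  126.7 123.9 120.8 122.5]
238 [  3.5  -1.2   1.7   2.4  -0.    8.5  31.3  62.7  84.6 104.8 104.2 101.5
 105.8 104.6 102.9 104.9 105.3 104.3 102.2]
240 [  0.4   0.9  -0.4   2.1   0.   11.5  35.   58.3  96.  105.5 104.1 103.5
 104.  105.6 105.  103.6 103.5  99.2 101.9]
instr heights [array([ 559., -182.,   83.]), array([ 665., -269.,  139.]), array([ 538., -229.,   89.]), array([ 546., -189.,    1.]), array([ 609., -161.,  109.]), array([521.,  27., 252.]), array([555.,   9., 235.]), array([558.,  16., 465.]), array([479.,  80., 213.]), array([697.,  10., 462.])]
```

Run:
```python
from h import *
np.set_printoptions(suppress=True,precision=1)
im=cv2.imread('pics/top0.png').astype(int)
g=im.min(2)
# print intensities columns around handle & rod
for c in [218,222,228,234,240,246,252,256,262,268,274,280,294,298,302,304,306,307,308,309,310]:
    print(c,g[244:272,c])
```

```text
218 [ 89  96 100  96  94  86  73  68  77 200 136 194 206  79 233 248 244 249
 233 148 187 202 125 245 234 221 175  70]
222 [ 81  86  88  85  79  85  74  46 151 220 151 191 197  97 247 246 244 255
 131 124 205 211  77 171 189 177  98  54]
228 [ 77  84  80  69  66  67  64 112 202 209 205 206 202 239 243 242 249 188
 205 185 177 180 182 182 190 157  78  55]
234 [ 74  72  76  82  83  79  63 174 210 207 206 207 178 239 243 244 251 139
 169 183 181 181 182 191 180  77  48  55]
240 [ 88  86  88  95 119  81 149 215 211 208 212 143 241 244 244 255 124 144
 183 182 183 183 188 188 121  68  74  74]
246 [ 69  72  70  65  66 110 207 214 209 208 208 241 243 242 250 190 114 176
 186 182 185 186 191 141  72  60  67  53]
252 [ 56  51  58  58  48 179 213 212 209 211 215 184 133 128 252 134 172 185
 185 185 187 200 165  82  56  83  76  54]
256 [ 56  43  48  43 133 218 216 212 215 177 249 178 131 199 137 211 193 185
 186 186 189 186 168  87  51  56  65  58]
262 [ 53  47  45  56 198 201 179 152 183 118 208 250 247 199 200 215 111 159
 190 188 230 177  74  47  63  53  49  54]
268 [ 48  48  21 154 216 216 
[... 698 characters left out ...]
 53  50  39  54 165 232 109  47  60  61  52  53  44  48  59  54
  62  60  51  46  58  48  31 125  62  14]
306 [ 48  53  66  58  43 121 255 248 111  48  50  45  49  53  46  43  47  55
  53  60  62  50  60  54  37  45  38  23]
307 [ 55  49  68  68  44 110 255 231 106  47  45  45  49  68  51  49  59  59
  43  57  50  52  76  60  32  65  43  14]
308 [ 55  43  74  75  55  62 152 126  70  46  52  53  46  60  51  55  65  58
  45  63  47  51  78  60  23  79 102  97]
309 [ 51  50  70  64  56  54  35  47  46  46  48  51  55  52  55  53  60  56
  44  60  51  67  64  55   6 139 150 144]
310 [ 48  57  63  52  56  65  45  58  51  45  45  49  61  55  52  48  53  51
  54  63  59  80  51  40   0 150 156 150]
```

Run:
```python
from h import *
t=cv2.imread('pics/top0.png');s=cv2.imread('pics/scene0.png')
crop(t,208,240,318,276,7,'pics/t2.png'); crop(s,170,190,240,270,7,'pics/s2.png'); crop(t,315,200,400,262,9,'pics/t3.png')
```

```text
(no output)
```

View pics/t2.png

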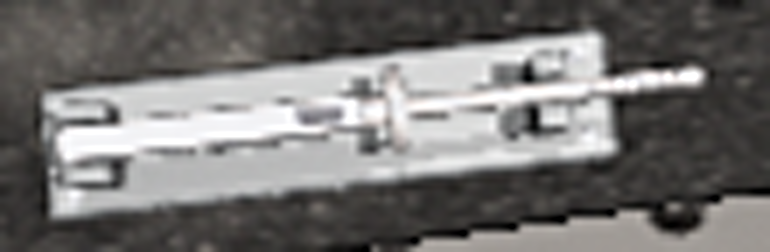

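View pics/s2.png

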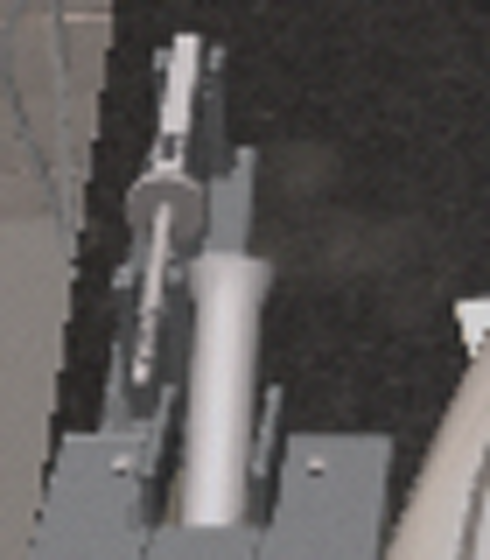

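View pics/t3.png

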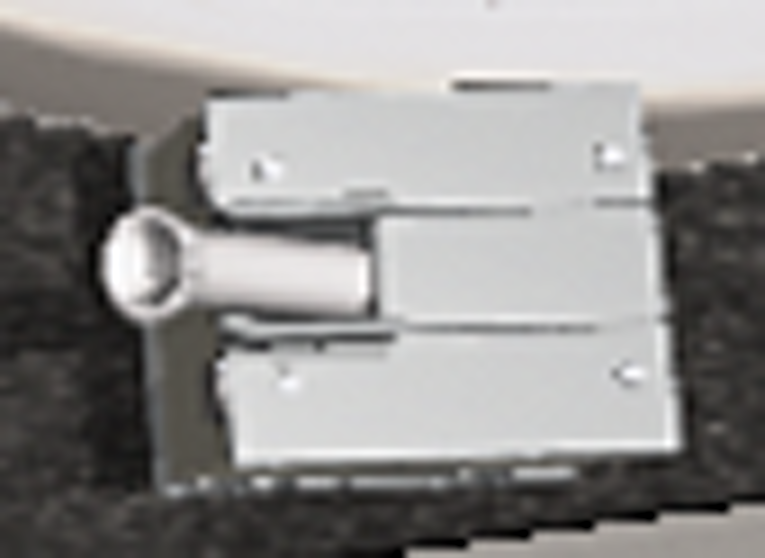

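Run:
```python
from h import *
np.set_printoptions(suppress=True,precision=1)
print('cam',ray('top',0,0)[0],ray('scene',0,0)[0])
for c,r in [(228,258.7),(234,258.3),(240,257.6),(246,256.9)]: print('handle',onz('top',c,r,75))
for c,r in [(302,250.8),(307,250.5),(308.3,250.4)]: print('rod',onz('top',c,r,66))
print('rear end', onz('top',216.2,260.2,70))
def tw(p,q):
    a,d=ray('top',*p);b,e=ray('scene',*q); A=np.c_[d,-e]; x=np.linalg.lstsq(A,b-a,rcond=None)[0]; P,Q=a+d*x[0],b+e*x[1]; return (P+Q)/2,np.linalg.norm(P-Q)
s=lambda x,y,k,ox,oy:((x+.5)/k-.5+ox,(y+.5)/k-.5+oy)
print('tip2',tw((308.3,250.4),s(140,380,7,170,190)))
print('lid',[onz('top',*s(*p,9,315,200),102) for p in((207,97),(640,85),(682,450),(235,462))])
print('screws',[onz('top',*s(*p,9,315,200),102) for p in((268,168),(612,155),(630,373),(290,380))])
print('mouth',onz('top',*s(145,265,9,315,200),145))
print('mouth2',tw(s(145,265,9,315,200),s(231,272,7,170,190)))
print('tube ends',[onz('top',*s(*p,9,315,200),z) for p,z in(((370,280),102),((200,270),138))])
# tile corners
print('tile',[onz('top',*s(*p,4,200,160),6) for p in((176,70),(296,40),(341,198),(218,230))])
print('base',[onz('top',*s(*p,4,200,160),12) for p in((58,375),(60,443),(383,408),(376,340))])
```

```text
cam [ 387.   -39.3 1030.6] [ 525.3 -909.5  597.8]
handle [436.3  21.8  75. ]
handle [435.2   6.6  75. ]
handle [434.9  -8.6  75. ]
handle [434.5 -23.9  75. ]
rod [ 430.7 -167.9   66. ]
rod [ 429.7 -180.7   66. ]
rod [ 429.5 -184.    66. ]
rear end [436.9  52.2  70. ]
tip2 (array([ 430.4, -183.5,   68.3]), np.float64(1.9528230546517258))
lid [array([ 516.7, -268.4,  102. ]), array([ 503.5, -389.3,  102. ]), array([ 402.4, -379.3,  102. ]), array([ 415.9, -257.4,  102. ])]
screws [array([ 494.6, -281.6,  102. ]), array([ 485.1, -377.4,  102. ]), array([ 425. , -369.6,  102. ]), array([ 435.8, -276.6,  102. ])]
mouth [ 468.6 -233.3  145. ]
mouth2 (array([ 469.3, -233.4,  144.4]), np.float64(1.3055157598977531))
tube ends [array([ 459.9, -303.7,  102. ]), array([ 465.9, -249.1,  138. ])]
tile [array([660.5, -45.5,   6. ]), array([ 670.8, -133.2,    6. ]), array([ 553.5, -147.4,    6. ]), array([542.8, -59.4,   6. ])]
base [array([458.7,  61.2,  12. ]), array([413.8,  65. ,  12. ]), array([ 407.2, -152.7,   12. ]), array([ 452.7, -155.3,   12. ])]
```

```bash
cat >> h.py <<'E'
import json,sys,os
np.set_printoptions(suppress=True,precision=2)
def q2R(q): return Rn.from_quat([q[1],q[2],q[3],q[0]]).as_matrix()
def load():
    c=json.load(open('cmd.json')); return np.array(c['p']),np.array(c['R'])
def save(p,R): json.dump(dict(p=list(p),R=np.array(R).tolist()),open('cmd.json','w'))
def sent(row):  # the row actually sent (6 numbers)
    p,R=load(); row=np.array(row,float); save(p+R@row[:3]*10,R@Rn.from_rotvec(np.radians(row[3:])).as_matrix())
def rowto(p,R,base=None):
    p0,R0=base or load(); return np.r_[R0.T@(np.array(p)-p0)/10,np.degrees(Rn.from_matrix(R0.T@R).as_rotvec())].round(2)
def toolR(rx,rz,sgn):  # rod x dir, rod z dir -> tool R (tool x=-rod z, tool y=sgn*rod y)
    rx,rz=np.array(rx),np.array(rz); ry=np.cross(rz,rx); tx=-rz; ty=sgn*ry; return np.c_[tx,ty,np.cross(tx,ty)]
def rodframe(yaw,pitch): # pitch down deg
    y,a=np.radians([yaw,pitch]); u=np.array([np.cos(y),np.sin(y),0]); k=np.array([0,0,1.])
    return np.cos(a)*u-np.sin(a)*k, np.sin(a)*u+np.cos(a)*k
MOUTH=np.array([469.2,-233.6,145.]); CY=-96.25
def pose(origin,yaw,pitch,sgn):
    rx,rz=rodframe(yaw,pitch); return np.array(origin)+3*rz, toolR(rx,rz,sgn)
def insert(gap,sgn,yaw=CY): # gap: distance tip->mouth (neg inside)
    rx,rz=rodframe(CY,40); return pose(MOUTH-(181+gap)*rx,CY,40,sgn)
def st():
    s=env.sense(); R=q2R(s['eef_rot']); print('t',s['time_s'],'tcp',s['tcp_pos'].round(1),'q',s['joint_positions'].round(2),'F',s['wrist_force'].round(1),'T',s['torque'].round(2),'g',round(s['gripper_width'],3)); return s['tcp_pos'],R
E
python3 - <<'E'
from h import *
p,R=st(); print(R)
save([232.278,-580.237,253.297],R)
for sg in (1,-1):
    print(sg,'ins',insert(20,sg)[0],rowto(*insert(20,sg)),'grasp',rowto(*pose([435.2,-3,65],-91.8,0,sg)))
E
```

```text
t 0.1 tcp [ 232.1 -579.8  252.5] q [ 1.12  0.41 -0.01  1.6   0.01  1.13 -0.08] F [0.3 0.6 0.5] T [-0.01 -0.    0.  ] g 1.0
[[-0.    0.37 -0.93]
 [ 0.   -0.93 -0.37]
 [-1.   -0.    0.  ]]
1 ins [485.75 -82.46 276.5 ] [ -2.27 -36.79 -42.03 -59.32  35.93 -21.51] grasp [ 18.6  -46.02 -40.3  -66.38  -0.05   0.08]
-1 ins [485.75 -82.46 276.5 ] [ -2.27 -36.79 -42.03 112.47 -24.47 -40.88] grasp [ 18.6  -46.02 -40.3  113.62   0.09   0.05]
```

Emit:
play_rows(
  steps=[
    [[1,-0.2,-3.7,-4.2,-6,3.6,-2.2],[1,-0.4,-7.4,-8.4,-12,7.2,-4.4],[1,-0.7,-11,-12.6,-18,10.8,-6.5],[1,-0.9,-14.7,-16.8,-24,14.4,-8.6],[1,-1.1,-18.4,-21,-30,18,-10.8]],
  ],
)

```text
time_s: 0.72
tcp_pos: [359.2, -329.7, 264.3]
eef_rot: [0.221, 0.72, 0.392, -0.529]
wrist_force: [-0.0, -0.9, 0.0]
gripper_width: 0.997
```

Run:
```python
from h import *
p,R=st(); sent([-1.1,-18.4,-21,-30,18,-10.8]); P,Q=load(); print(P, np.degrees(Rn.from_matrix(Q.T@R).magnitude()))
print(rowto(*insert(20,1)))
```

```text
t 0.725 tcp [ 359.2 -329.7  264.3] q [ 1.08  0.29 -0.28  1.8  -0.27  1.22  0.27] F [-0.  -0.9  0. ] T [-0.35  0.1  -0.01] g 0.997
[ 358.85 -331.38  264.56] 0.20384914619316927
[  8.77  -4.87 -26.1  -29.34  17.94 -10.62]
```

Emit:
play_rows(
  steps=[
    [[1,1.8,-1,-5.2,-5.9,3.6,-2.1],[1,3.5,-2,-10.4,-11.8,7.2,-4.2],[1,5.3,-2.9,-15.7,-17.6,10.8,-6.4],[1,7,-3.9,-20.9,-23.5,14.4,-8.5],[1,8.8,-4.9,-26.1,-29.3,17.9,-10.6]],
  ],
)

```text
time_s: 1.35
tcp_pos: [486.0, -80.9, 275.7]
eef_rot: [0.283, 0.675, 0.605, -0.314]
wrist_force: [0.2, -0.5, 0.7]
gripper_width: 1.0
```

Run:
```python
from h import *
p,R=st(); sent([8.8,-4.9,-26.1,-29.3,17.9,-10.6]); P,Q=load(); print(P, np.degrees(Rn.from_matrix(Q.T@R).magnitude()))
print(rowto(*insert(-110,1)));print(rowto(*insert(-40,1)))
```

```text
t 1.35 tcp [486.  -80.9 275.7] q [ 0.9   0.39 -0.55  1.82 -0.5   1.23  0.49] F [ 0.2 -0.5  0.7] T [-0.69  0.04 -0.02] g 1.0
[485.55 -82.23 276.22] 0.16885623908277028
[-0.03  0.03 13.   -0.04  0.04 -0.01]
[-0.03  0.03  6.   -0.04  0.04 -0.01]
```

Run:
```python
from h import *
print(rowto(*pose([435.2,-3,140],-91.8,0,1)))
```

```text
[ 14.92  -5.87   2.94  -4.31 -39.94  -1.55]
```

Emit:
play_rows(
  steps=[
    [[1,3,-1.2,0.6,-0.9,-8,-0.3],[1,6,-2.4,1.2,-1.7,-16,-0.6],[1,9,-3.5,1.8,-2.6,-24,-0.9],[1,12,-4.7,2.4,-3.4,-32,-1.2],[1,14.9,-5.9,2.9,-4.3,-39.9,-1.6]],
  ],
)

```text
time_s: 1.98
tcp_pos: [434.9, -2.7, 142.4]
eef_rot: [-0.494, -0.507, -0.49, 0.509]
wrist_force: [-0.1, 0.3, -0.1]
gripper_width: 1.003
```

Run:
```python
from h import *
sent([14.9,-5.9,2.9,-4.3,-39.9,-1.6]); p,R=st(); P,Q=load(); print(P, np.degrees(Rn.from_matrix(Q.T@R).magnitude()))
print(rowto(*pose([435.2,-3,65],-91.8,0,1)))
for n in("scene","top"):
    im,d=env.read_camera(n); cv2.imwrite(f"pics/{n}1.png",im)
    if n=='top': crop(im,190,190,340,300,5,'pics/t4.png')
    else: crop(im,100,100,280,280,3.3,'pics/s4.png')
st()
```

```text
t 1.975 tcp [434.9  -2.7 142.4] q [ 0.3   0.27 -0.47  2.13  0.18  0.77 -0.32] F [-0.1  0.3 -0.1] T [-0.05  0.06 -0.03] g 1.003
[434.91  -2.73 143.41] 0.3430008509811492
[ 7.54  0.04  0.03  0.   -0.04  0.05]
t 2.075 tcp [433.    2.9 141.2] q [ 0.29  0.27 -0.47  2.14  0.18  0.77 -0.32] F [-0.5  0.1  0.6] T [ 0.07 -0.08 -0.05] g 0.996
```

View pics/t4.png

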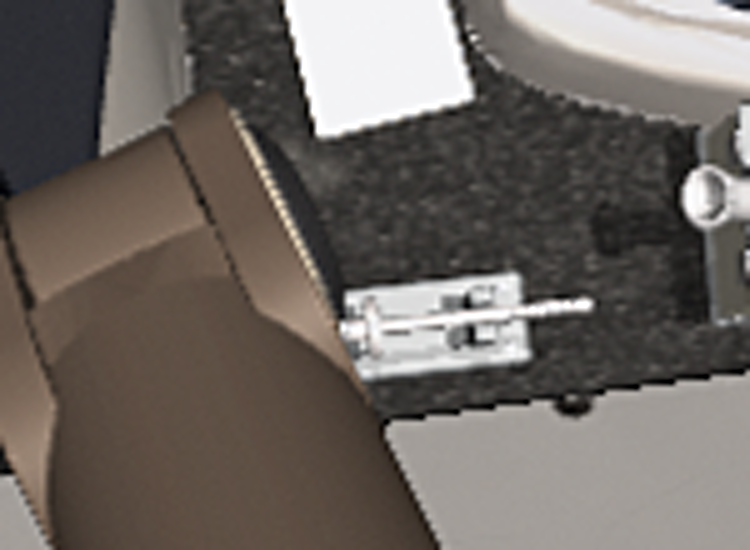

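View pics/s4.png

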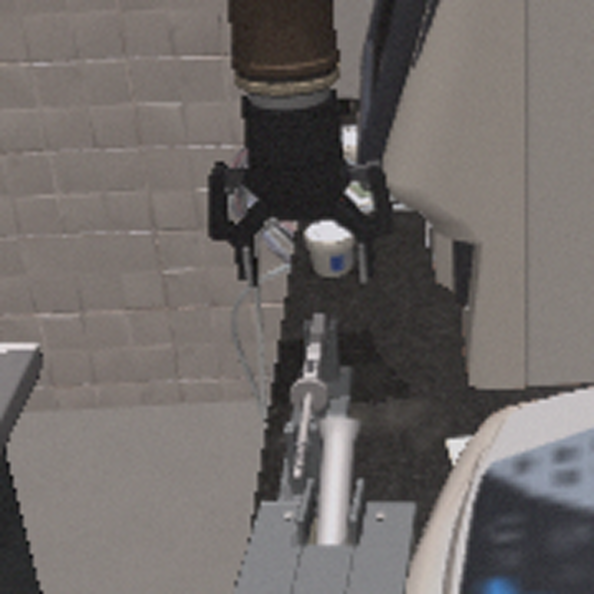

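Emit:
play_rows(
  steps=[
    [[1,0,0,0,0,0,0],[1,2,0,0,0,0,0],[1,4,0,0,0,0,0],[1,5,0,0,0,0,0],[1,5,0,0,0,0,0]],
  ],
)

```text
time_s: 2.7
tcp_pos: [434.9, -4.1, 92.5]
eef_rot: [-0.491, -0.508, -0.492, 0.509]
wrist_force: [0.5, 0.4, 0.6]
gripper_width: 1.002
```

Run:
```python
from h import *
sent([5,0,0,0,0,0]); p,R=st(); P,Q=load(); print(P, np.degrees(Rn.from_matrix(Q.T@R).magnitude()))
print(rowto(*pose([435.2,-3,65],-91.8,0,1)), rowto(*pose([435.2,-3,65],-91.8,0,1),base=(p,R)))
```

```text
t 2.7 tcp [434.9  -4.1  92.5] q [ 0.27  0.36 -0.44  2.17  0.25  0.65 -0.38] F [0.5 0.4 0.6] T [-0.01 -0.01 -0.  ] g 1.002
[434.87  -2.69  93.41] 0.15667246737372442
[ 2.54  0.04  0.03  0.   -0.04  0.05] [ 2.45  0.03 -0.11 -0.14  0.01  0.07]
```

Emit:
play_rows(
  steps=[
    [[1,1.5,0,0,0,0,0],[1,2.5,0,0,0,0,0],[1,2.5,0,0,0,0,0],[0,2.5,0,0,0,0,0],[-1,2.5,0,0,0,0,0]],
  ],
  grip_force=80,
)

```text
time_s: 3.32
tcp_pos: [435.2, -2.8, 68.0]
eef_rot: [-0.492, -0.508, -0.492, 0.508]
wrist_force: [0.6, -0.2, 0.3]
gripper_width: 0.607
```

Emit:
play_rows(
  steps=[
    [[-1,0,0,0,0,0,0],[-1,0,0,0,0,0,0],[-1,0,0,0,0,0,0],[-1,0,0,0,0,0,0],[-1,0,0,0,0,0,0]],
  ],
)

```text
time_s: 3.95
tcp_pos: [435.1, -3.0, 68.1]
eef_rot: [-0.492, -0.508, -0.492, 0.508]
wrist_force: [-1.7, -0.1, 5.7]
gripper_width: 0.124
```

Run:
```python
from h import *
sent([2.5,0,0,0,0,0]); p,R=st(); P,Q=load(); print(P, np.degrees(Rn.from_matrix(Q.T@R).magnitude()))
print(rowto(*pose([435.2,-3,65],-91.8,0,1)), rowto(*pose([435.2,-3,65],-91.8,0,1),base=(p,R)))
```

```text
t 3.95 tcp [435.1  -3.   68.1] q [ 0.24  0.4  -0.41  2.19  0.29  0.59 -0.41] F [-1.7 -0.1  5.7] T [0.01 0.32 0.1 ] g 0.124
[434.85  -2.67  68.41] 0.1080517338435857
[ 0.04  0.04  0.03  0.   -0.04  0.05] [ 0.01  0.01  0.    0.01  0.05 -0.01]
```

Emit:
play_rows(
  steps=[
    [[-1,-1,0,0,0,0,0],[-1,-3,0,0,0,0,0],[-1,-6,0,0,0,0,0],[-1,-9,0,0,0,0,0],[-1,-12,0,0,0,0,0]],
  ],
)

```text
time_s: 4.58
tcp_pos: [434.8, -2.8, 189.2]
eef_rot: [-0.492, -0.508, -0.492, 0.508]
wrist_force: [1.2, -0.5, -1.2]
gripper_width: 0.13
```

Run:
```python
from h import *
sent([-12,0,0,0,0,0]); p,R=st(); P,Q=load(); print(P, np.degrees(Rn.from_matrix(Q.T@R).magnitude()))
for n in("scene","top"):
    im,d=env.read_camera(n); cv2.imwrite(f"pics/{n}2.png",im)
    if n=='top': crop(im,190,190,350,300,5,'pics/t5.png')
    else: crop(im,100,100,280,280,3.3,'pics/s5.png')
print(rowto(*insert(40,1)))
```

```text
t 4.575 tcp [434.8  -2.8 189.2] q [ 0.34  0.2  -0.49  2.08  0.12  0.88 -0.26] F [ 1.2 -0.5 -1.2] T [ 0.02 -0.01 -0.02] g 0.13
[434.95  -2.76 188.41] 0.07675311267886593
[-10.1    5.44   6.27   4.25  39.94   1.61]
```

View pics/t5.png

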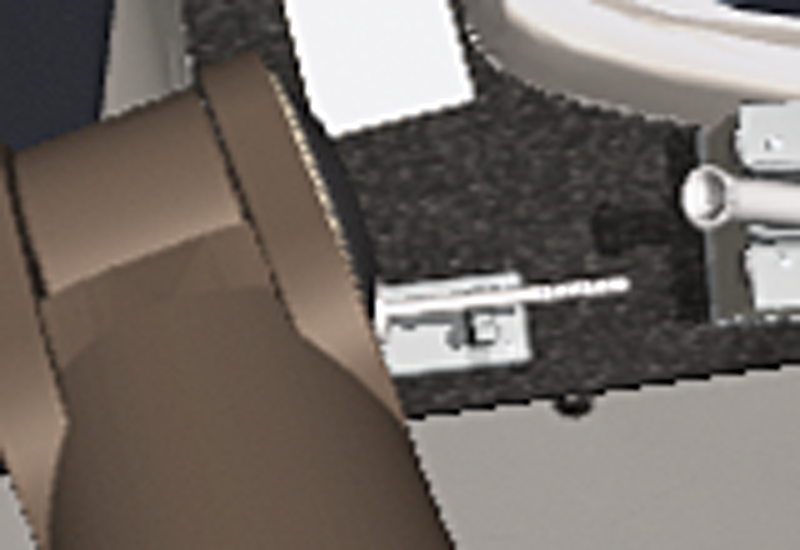

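View pics/s5.png

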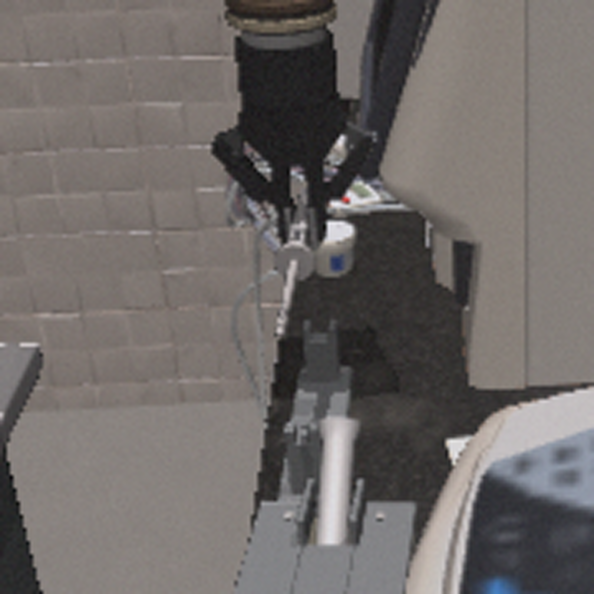

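```bash
cat >> h.py <<'E'
def tw(p,q):
    a,d=ray('top',*p);b,e=ray('scene',*q); A=np.c_[d,-e]; x=np.linalg.lstsq(A,b-a,rcond=None)[0]; P,Q=a+d*x[0],b+e*x[1]; return (P+Q)/2,np.linalg.norm(P-Q)
uc=lambda x,y,k,ox,oy:((x+.5)/k-.5+ox,(y+.5)/k-.5+oy)
def ptool(x):  # rod point in world from measured tool
    s=env.sense(); R=q2R(s['eef_rot']); return s['tcp_pos']+3*R[:,0]+x*np.cross(R[:,1],-R[:,0])
E
python3 - <<'E'
from h import *
T,O=uc(628,284,5,190,190),uc(278,333,3.3,100,100)
print(tw(T,O), ptool(181), proj('top',ptool(181)),T,proj('scene',ptool(181)),O)
E
```

```text
(array([ 430.14, -182.47,  188.78]), np.float64(1.2611043613857618)) [ 430.94 -183.59  188.01] [[315.66 246.28]] (315.2, 246.4) [[184.53 201.04]] (183.8939393939394, 200.56060606060606)
```

Emit:
play_rows(
  steps=[
    [[-1,-3,1,0.5,0.9,8,0.3],[-1,-5,2.2,1.5,1.7,16,0.6],[-1,-7,3.3,3,2.5,24,1],[-1,-9,4.4,4.8,3.4,32,1.3],[-1,-10.1,5.4,6.3,4.2,39.9,1.6]],
  ],
)

```text
time_s: 5.3
tcp_pos: [487.5, -68.7, 289.6]
eef_rot: [0.282, 0.676, 0.604, -0.313]
wrist_force: [0.3, 0.9, -1.6]
gripper_width: 0.126
```

Emit:
play_rows(
  steps=[
    [[-1,0,0,0,0,0,0],[-1,0,0,0,0,0,0],[-1,0,0,0,0,0,0],[-1,0,0,0,0,0,0],[-1,0,0,0,0,0,0]],
  ],
)

```text
time_s: 5.92
tcp_pos: [487.0, -66.8, 289.0]
eef_rot: [0.284, 0.674, 0.605, -0.315]
wrist_force: [0.7, 0.6, -1.5]
gripper_width: 0.13
```

Run:
```python
from h import *
sent([-10.1,5.4,6.3,4.2,39.9,1.6]); p,R=st(); P,Q=load(); print(P, np.degrees(Rn.from_matrix(Q.T@R).as_rotvec()))
for n in("scene","top"):
    im,d=env.read_camera(n); cv2.imwrite(f"pics/{n}3.png",im)
    if n=='top': crop(im,240,190,400,300,5,'pics/t6.png')
    else: crop(im,130,130,280,280,4,'pics/s6.png')
print(rowto(*insert(40,1),base=(p,R)), ptool(181), proj('top',ptool(181)),proj('scene',ptool(181)))
```

```text
t 5.925 tcp [487.  -66.8 289. ] q [ 0.82  0.35 -0.47  1.83 -0.55  1.25  0.5 ] F [ 0.7  0.6 -1.5] T [-0.85  0.07 -0.  ] g 0.13
[487.04 -67.5  289.32] [-0.09 -0.11  0.01]
[-0.05  0.05  0.    0.14  0.15  0.01] [ 472.45 -203.38  170.6 ] [[319.83 227.76]] [[203.27 211.23]]
```

View pics/t6.png

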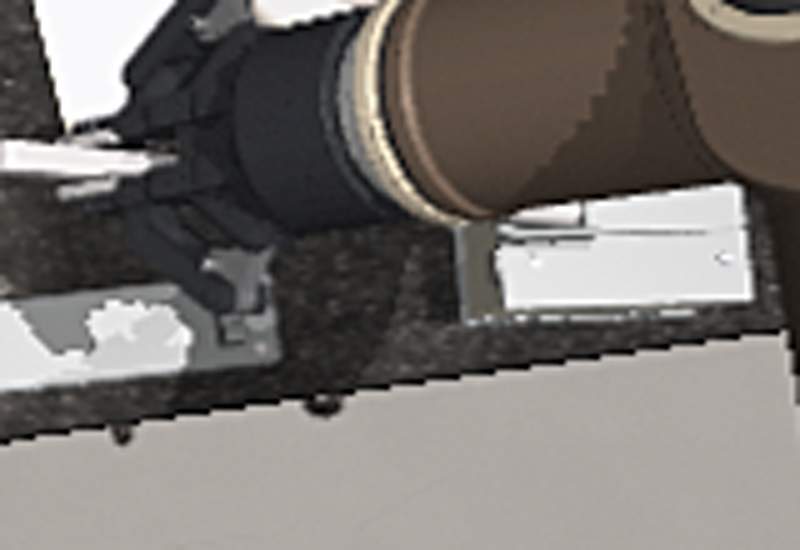

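View pics/s6.png

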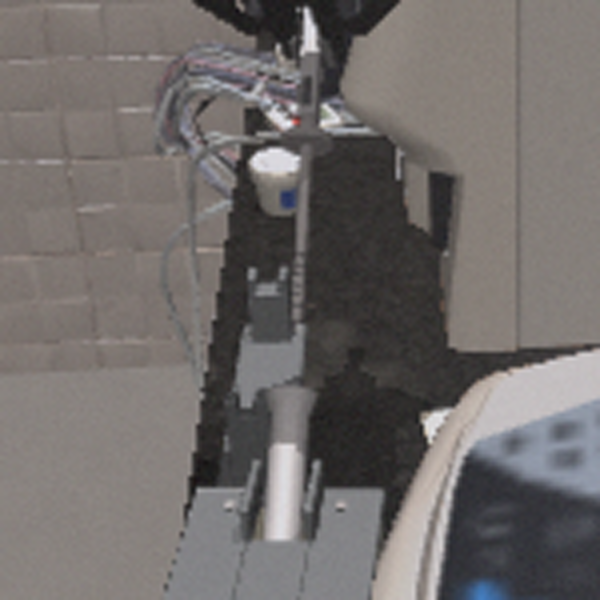

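Emit:
play_rows(
  steps=[
    [[-1,0,0,1.5,0,0,0],[-1,0,0,3,0,0,0],[-1,0,0,4,0,0,0],[-1,0,0,5,0,0,0],[-1,0,0,5,0,0,0]],
  ],
)

```text
time_s: 6.65
tcp_pos: [482.7, -106.3, 256.0]
eef_rot: [0.282, 0.675, 0.605, -0.315]
wrist_force: [-0.8, 0.2, -1.1]
gripper_width: 0.125
```

Run:
```python
from h import *
sent([0,0,5,0,0,0]); p,R=st(); P,Q=load(); print(P, np.degrees(Rn.from_matrix(Q.T@R).as_rotvec()), R.T@(p-P), 'Ftool',R.T@env.sense()['wrist_force'])
im,d=env.read_camera('scene'); crop(im,170,160,250,240,7,'pics/s7.png')
im,d=env.read_camera('top'); crop(im,280,190,380,260,7,'pics/t7.png')
```

```text
t 6.65 tcp [ 482.7 -106.3  256. ] q [ 0.86  0.41 -0.44  1.82 -0.52  1.23  0.57] F [-0.8  0.2 -1.1] T [-0.77  0.09 -0.04] g 0.125
[ 482.91 -105.6   257.2 ] [ 0.06 -0.05  0.03] [ 0.42 -0.09  1.31] Ftool [ 0.89 -0.76  0.63]
```

View pics/s7.png

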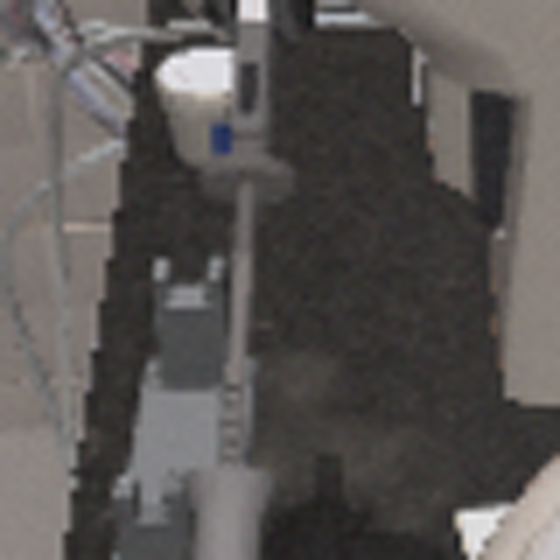

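Emit:
play_rows(
  steps=[
    [[-1,0,0,1,0,0,0],[-1,0,0,2,0,0,0],[-1,0,0,3,0,0,0],[-1,0,0,4,0,0,0],[-1,0,0,4,0,0,0]],
  ],
)

```text
time_s: 7.38
tcp_pos: [479.4, -136.9, 230.3]
eef_rot: [0.282, 0.675, 0.605, -0.315]
wrist_force: [0.5, -0.3, -0.1]
gripper_width: 0.128
```

Run:
```python
from h import *
sent([0,0,4,0,0,0]); p,R=st(); P,Q=load(); print(P, np.degrees(Rn.from_matrix(Q.T@R).as_rotvec()), R.T@(p-P), 'Ftool',R.T@env.sense()['wrist_force'])
```

```text
t 7.375 tcp [ 479.4 -136.9  230.3] q [ 0.88  0.46 -0.42  1.81 -0.49  1.22  0.61] F [ 0.5 -0.3 -0.1] T [-0.77  0.09 -0.01] g 0.128
[ 479.6  -136.08  231.51] [ 0.07 -0.05  0.03] [ 0.39 -0.15  1.4 ] Ftool [-0.05  0.56  0.28]
```

Free, about 50 mm in. Continue to about 100 mm.

Emit:
play_rows(
  steps=[
    [[-1,0,0,1.2,0,0,0],[-1,0,0,2.4,0,0,0],[-1,0,0,3.6,0,0,0],[-1,0,0,4.8,0,0,0],[-1,0,0,4.8,0,0,0]],
  ],
)

```text
time_s: 8.0
tcp_pos: [475.3, -173.6, 199.4]
eef_rot: [0.282, 0.675, 0.605, -0.315]
wrist_force: [-0.5, 0.2, -0.5]
gripper_width: 0.127
```

Run:
```python
from h import *
sent([0,0,4.8,0,0,0]); p,R=st(); P,Q=load(); print(P, np.degrees(Rn.from_matrix(Q.T@R).as_rotvec()), R.T@(p-P), 'Ftool',R.T@env.sense()['wrist_force'])
```

```text
t 8.0 tcp [ 475.3 -173.6  199.4] q [ 0.91  0.53 -0.39  1.78 -0.46  1.22  0.67] F [-0.5  0.2 -0.5] T [-0.8   0.11  0.01] g 0.127
[ 475.64 -172.66  200.68] [ 0.08 -0.05  0.03] [ 0.34 -0.21  1.57] Ftool [ 0.44 -0.54  0.2 ]
```

Emit:
play_rows(
  steps=[
    [[-1,0,0,0.4,0,0,0],[-1,0,0,0.7,0,0,0],[-1,0,0,0.9,0,0,0],[-1,0,0,1.1,0,0,0],[-1,0,0,1.1,0,0,0]],
  ],
)

```text
time_s: 8.62
tcp_pos: [474.9, -180.9, 193.4]
eef_rot: [0.283, 0.674, 0.605, -0.315]
wrist_force: [-0.6, 1.6, 0.6]
gripper_width: 0.126
```

Run:
```python
from h import *
sent([0,0,1.1,0,0,0]); p,R=st(); P,Q=load(); print(P, np.degrees(Rn.from_matrix(Q.T@R).as_rotvec()), R.T@(p-P), 'Ftool',R.T@env.sense()['wrist_force'])
im,d=env.read_camera('scene'); cv2.imwrite('pics/scene8.png',im); crop(im,170,160,250,240,7,'pics/s8.png')
```

```text
t 8.625 tcp [ 474.9 -180.9  193.4] q [ 0.92  0.54 -0.39  1.78 -0.45  1.21  0.68] F [-0.6  1.6  0.6] T [-0.55  0.1  -0.03] g 0.126
[ 474.73 -181.04  193.62] [-0.04 -0.06  0.03] [0.28 0.12 0.08] Ftool [ 0.5  -0.81 -1.61]
```

View pics/s8.png

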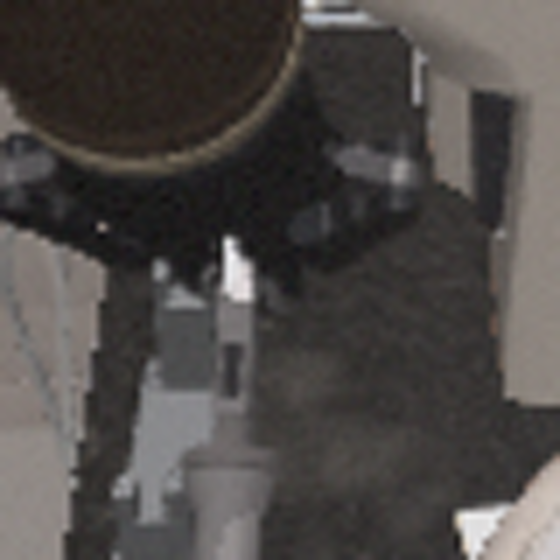

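Emit:
play_rows(
  steps=[
    [[-1,0,0,0.2,0,0,0],[-1,0,0,0.3,0,0,0],[-1,0,0,0.4,0,0,0],[-1,0,0,0.4,0,0,0],[-1,0,0,0.4,0,0,0]],
  ],
)

```text
time_s: 9.3
tcp_pos: [474.9, -181.0, 192.9]
eef_rot: [0.282, 0.674, 0.607, -0.313]
wrist_force: [-2.1, 7.8, 14.7]
gripper_width: 0.127
```

Run:
```python
from h import *
sent([0,0,0.4,0,0,0]); p,R=st(); P,Q=load(); print(P, np.degrees(Rn.from_matrix(Q.T@R).as_rotvec()), R.T@(p-P), 'Ftool',R.T@env.sense()['wrist_force'])
```

```text
t 9.3 tcp [ 474.9 -181.   192.9] q [ 0.92  0.55 -0.39  1.78 -0.45  1.22  0.68] F [-2.1  7.8 14.7] T [2.05 0.3  0.17] g 0.127
[ 474.4  -184.09  191.05] [-0.19  0.23 -0.08] [ 0.59  0.2  -3.63] Ftool [ -6.42  -2.91 -15.26]
```

Emit:
play_rows(
  steps=[
    [[-1,0,0,-1,0,0,0],[-1,0,0,-3,0,0,0],[-1,0,0,-5,0,0,0],[-1,0,0,-7,0,0,0],[-1,0,0,-9,0,0,0]],
  ],
)

```text
time_s: 9.93
tcp_pos: [482.0, -114.3, 249.5]
eef_rot: [0.283, 0.674, 0.605, -0.315]
wrist_force: [-0.0, -0.0, -0.9]
gripper_width: 0.129
```

Run:
```python
from h import *
sent([0,0,-9,0,0,0]); p,R=st(); P,Q=load(); print(P, np.degrees(Rn.from_matrix(Q.T@R).as_rotvec()), R.T@(p-P), 'Ftool',R.T@env.sense()['wrist_force'])
```

```text
t 9.925 tcp [ 482.  -114.3  249.5] q [ 0.86  0.43 -0.43  1.82 -0.51  1.23  0.58] F [-0.  -0.  -0.9] T [-0.7   0.05 -0.01] g 0.129
[ 481.83 -115.51  248.85] [-0.06 -0.09  0.04] [ 0.34  0.02 -1.35] Ftool [ 0.72 -0.01  0.62]
```

Emit:
play_rows(
  steps=[
    [[-1,0,0,-2,0,0,0],[-1,0,0,-4,0,0,0],[-1,0,0,-6,0,0,0],[-1,0,0,-7,0,0,0],[-1,0,0,-7,0,0,0]],
  ],
)

```text
time_s: 10.55
tcp_pos: [487.7, -61.7, 293.7]
eef_rot: [0.284, 0.674, 0.605, -0.315]
wrist_force: [-0.7, 0.1, -1.3]
gripper_width: 0.126
```

Run:
```python
from h import *
sent([0,0,-7,0,0,0]); p,R=st(); P,Q=load(); print(P, np.degrees(Rn.from_matrix(Q.T@R).as_rotvec()), R.T@(p-P), ptool(181))
TIP=np.array([607,-96.5,106.])
for yaw in(0,-15,6.5,-10):
  rx,rz=rodframe(yaw,0); o=TIP-181*rx; print(yaw,o,rowto(*pose(o,yaw,0,1)))
im,d=env.read_camera('scene'); cv2.imwrite('pics/scene9.png',im)
```

```text
t 10.55 tcp [487.7 -61.7 293.7] q [ 0.81  0.34 -0.47  1.83 -0.55  1.25  0.49] F [-0.7  0.1 -1.3] T [-0.8   0.07 -0.01] g 0.126
[487.62 -62.17 293.81] [-0.09 -0.11  0.04] [ 0.42  0.04 -0.28] [ 473.22 -197.95  175.37]
0 [426.  -96.5 106. ] [ 11.54  -5.76  15.   -91.87 -29.96 -33.41]
-15 [432.17 -49.65 106.  ] [ 14.58  -5.65  11.37 -77.64 -32.93 -28.24]
6.5 [ 427.16 -116.99  106.  ] [ 10.24  -5.42  16.55 -98.01 -28.49 -35.65]
-10 [428.75 -65.07 106.  ] [ 13.57  -5.83  12.58 -82.39 -32.   -29.97]
```

View pics/scene9.png

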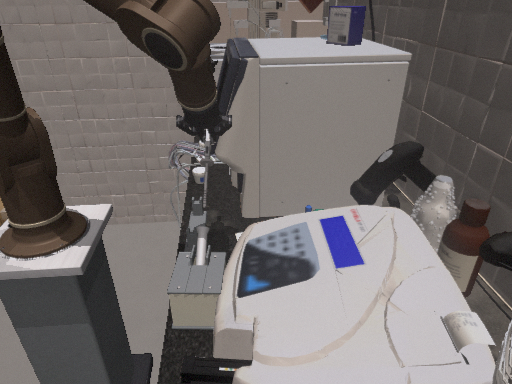

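Run:
```python
from h import *
print(rowto(*pose([430,-75,250],-55,0,1)))
P,Q=pose([430,-75,250],-55,0,1)
print(rowto(*pose([426,-96.5,200],0,0,1),base=(P,Q)))
```

```text
[  1.91  -5.59   4.07 -39.48 -38.19 -14.37]
[  5.    -1.56   1.53 -55.     0.     0.  ]
```

Emit:
play_rows(
  steps=[
    [[-1,0,-1,0,-7,-6.8,-2.6],[-1,0.3,-2,1,-14,-13.6,-5.2],[-1,0.8,-3,2,-21.2,-20.5,-7.7],[-1,1.2,-4,3,-28.3,-27.4,-10.3],[-1,1.9,-5.6,4.1,-35.5,-34.4,-12.9]],
  ],
)

```text
time_s: 11.22
tcp_pos: [430.1, -76.0, 251.9]
eef_rot: [0.6, 0.365, 0.631, -0.329]
wrist_force: [-0.8, 0.8, -0.9]
gripper_width: 0.13
```

Run:
```python
from h import *
sent([1.9,-5.6,4.1,-35.5,-34.4,-12.9]); p,R=st(); P,Q=load(); print(P, np.degrees(Rn.from_matrix(Q.T@R).as_rotvec()), R.T@(p-P), ptool(181))
print(rowto(*pose([426,-96.5,210],-12,0,1)))
```

```text
t 11.225 tcp [430.1 -76.  251.9] q [ 0.61  0.15 -0.54  1.98  0.01  1.05  0.61] F [-0.8  0.8 -0.9] T [-0.02  0.02  0.01] g 0.13
[429.88 -75.23 252.9 ] [-0.18 -0.28 -0.06] [ 0.94 -0.25  0.86] [ 523.7  -230.33  237.68]
[  3.84  -1.52   1.89 -46.97  -3.08  -2.81]
```

Emit:
play_rows(
  steps=[
    [[-1,0,-0.3,0.4,-9.4,-0.6,-0.6],[-1,0.5,-0.6,0.8,-18.8,-1.2,-1.1],[-1,1.5,-0.9,1.2,-28.2,-1.8,-1.7],[-1,2.5,-1.2,1.5,-37.6,-2.5,-2.2],[-1,3.8,-1.5,1.9,-47,-3.1,-2.8]],
  ],
)

```text
time_s: 11.85
tcp_pos: [426.0, -97.3, 212.1]
eef_rot: [0.704, 0.072, 0.703, -0.073]
wrist_force: [-0.1, -0.3, -0.6]
gripper_width: 0.127
```

Run:
```python
from h import *
sent([3.8,-1.5,1.9,-47,-3.1,-2.8]); p,R=st(); P,Q=load(); print(P, np.degrees(Rn.from_matrix(Q.T@R).as_rotvec()), R.T@(p-P), ptool(181))
print(rowto(*pose([426,-96.5,150],0,0,1)))
```

```text
t 11.85 tcp [426.  -97.3 212.1] q [ 0.67  0.19 -0.62  2.05  0.14  0.94  1.35] F [-0.1 -0.3 -0.6] T [ 0.01  0.02 -0.04] g 0.127
[426.23 -96.56 213.38] [-0.24 -0.02 -0.08] [ 1.27 -0.8  -0.04] [ 603.25 -134.16  209.25]
[  6.04   0.    -0.03 -11.97   0.02  -0.  ]
```

Emit:
play_rows(
  steps=[
    [[-1,1,0,0,-3,0,0],[-1,3,0,0,-7,0,0],[-1,5,0,0,-12,0,0],[-1,6,0,0,-12,0,0],[-1,6,0,0,-12,0,0]],
  ],
)

```text
time_s: 12.48
tcp_pos: [425.9, -96.9, 152.2]
eef_rot: [0.707, 0.0, 0.707, -0.001]
wrist_force: [0.0, 1.1, -0.6]
gripper_width: 0.126
```

Run:
```python
from h import *
sent([6,0,0,-12,0,0]); p,R=st(); P,Q=load(); print(P, np.degrees(Rn.from_matrix(Q.T@R).as_rotvec()), R.T@(p-P), ptool(181))
for n in("scene","top"):
    im,d=env.read_camera(n); cv2.imwrite(f"pics/{n}10.png",im)
    if n=='top': crop(im,210,150,340,280,4.5,'pics/t10.png')
    else: crop(im,130,130,330,280,4,'pics/s10.png')
print(proj('top',ptool(181)),proj('scene',ptool(181)))
print(rowto(*pose([426,-96.5,106],0,0,1)))
```

```text
t 12.475 tcp [425.9 -96.9 152.2] q [ 0.65  0.29 -0.63  2.11  0.23  0.81  1.46] F [ 0.   1.1 -0.6] T [-0.01  0.04 -0.  ] g 0.126
[426.26 -96.56 153.38] [ 0.14  0.06 -0.03] [ 1.18 -0.33 -0.38] [606.87 -97.23 149.07]
[[265.7  179.93]] [[258.44 193.53]]
[ 4.44  0.01 -0.03  0.03  0.02 -0.  ]
```

View pics/t10.png

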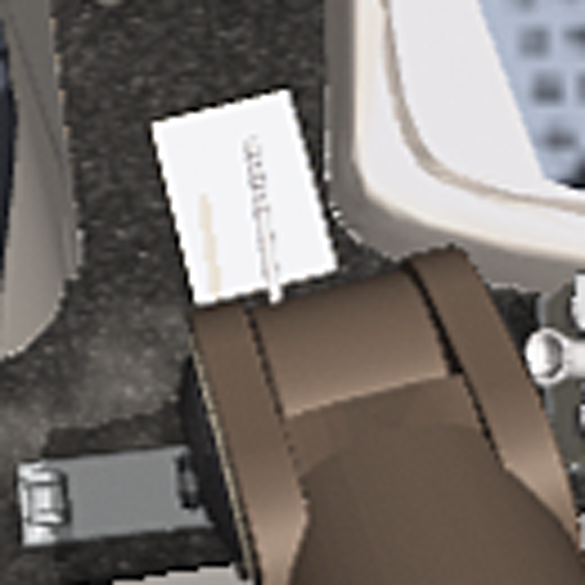

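View pics/s10.png

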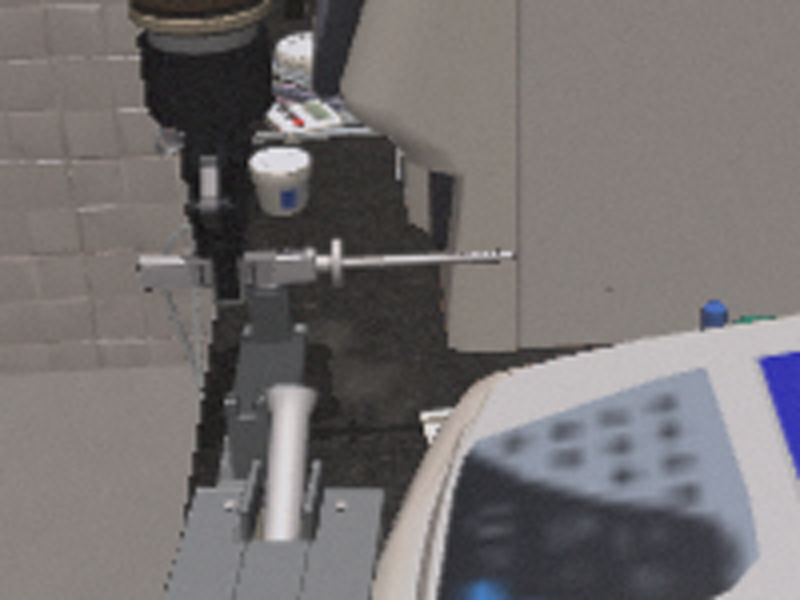

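Emit:
play_rows(
  steps=[
    [[-1,1.2,0,0,0,0,0],[-1,2.6,0,0,0,0,0],[-1,3.8,0,0,0,0,0],[-1,4.3,0,0,0,0,0],[-1,4.3,0,0,0,0,0]],
  ],
)

```text
time_s: 13.2
tcp_pos: [426.2, -96.5, 109.4]
eef_rot: [0.707, -0.001, 0.707, -0.0]
wrist_force: [0.9, -0.1, -0.8]
gripper_width: 0.124
```

Emit:
play_rows(
  steps=[
    [[-1,0,0,0,0,0,0],[-1,0,0,0,0,0,0],[-1,0,0,0,0,0,0],[-1,0,0,0,0,0,0],[-1,0,0,0,0,0,0]],
  ],
)

```text
time_s: 13.82
tcp_pos: [426.4, -96.8, 109.9]
eef_rot: [0.708, -0.001, 0.707, -0.0]
wrist_force: [-0.1, 0.2, -0.5]
gripper_width: 0.124
```

Run:
```python
from h import *
sent([4.3,0,0,0,0,0]); p,R=st(); P,Q=load(); print(P, ptool(181), ptool(0),R)
for n in("scene","top"):
    im,d=env.read_camera(n); cv2.imwrite(f"pics/{n}11.png",im)
    if n=='top': crop(im,210,110,340,280,3.5,'pics/t11.png')
    else: crop(im,130,130,330,280,4,'pics/s11.png')
print(proj('top',ptool(181)),proj('scene',ptool(181)))
```

```text
t 13.825 tcp [426.4 -96.8 109.9] q [ 0.61  0.36 -0.59  2.15  0.3   0.71  1.39] F [-0.1  0.2 -0.5] T [0.01 0.1  0.02] g 0.124
[426.27 -96.56 110.38] [607.42 -96.75 107.1 ] [426.42 -96.81 106.89] [[ 0. -0.  1.]
 [-0.  1.  0.]
 [-1. -0.  0.]]
[[265.11 184.28]] [[258.34 208.08]]
```

View pics/t11.png

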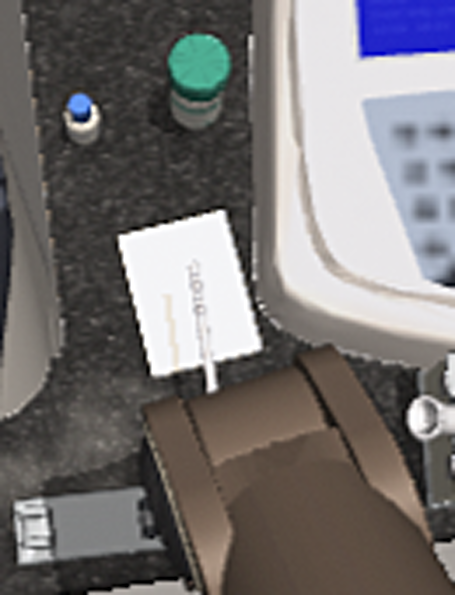

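View pics/s11.png

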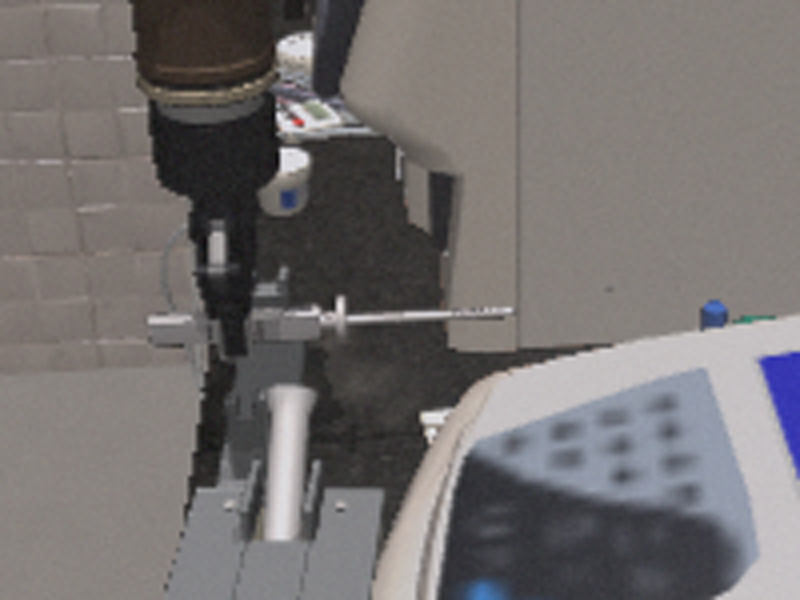

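Run:
```python
from h import *
print(env.finish_job()); st()
```

```text
the job is handed in; nothing more can be done
None
the job is handed in; nothing more can be done
```

The gauge rod went down the inlet tube until its collar stopped on the mouth, came fully out again, and is now held over the reading tile. I handed the job in at about 14 s of the 50 s allowed.

- **Insertion:** There was no resistance until the collar met the mouth. Pushing 4 mm further met a firm stop of about 17 N at the wrist. The stopped position was within about 0.5 mm of the one worked out from the measured mouth. The tip then came back to more than 40 mm outside the mouth.
- **Last check, before handing in:** By the arm's own pose, the tip was at (607, -97, 107) mm, over the measured tile centre at (607, -96.5). That is about 101 mm above the tile's top. The rod was level to within 0.1 degrees. The last pictures showed the tip within a pixel of where the arm's pose put it, the rod's marks facing up, and the grip steady.
- **Surroundings:** The cup, dropper bottle and canister look untouched in the last pictures; I did not re-measure their positions.
- **Not confirmed:** The tool gave no verdict, and the state could not be read after handing in. No checks disagreed. The two-camera measurements agreed to within about 2 mm.

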